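# Turn the garment brush handle-down and re-lay the valet tray

## Task

The garment brush was put away head first: draw it out of the steel pocket, turn it end for end and put it back in its own slot handle-down, fully home. Also lay the comb flat inside its drawn outline on the white valet tray, in line with the outline, so that the grooming set is in order. Set both down without dropping or flinging them, and leave the shoehorn, the key and everything else where they are.

Things in the scene. Friction and masses are not known exactly. Their poses are not given: they have to be found in the camera images.
- pocket: Fixed stainless pocket, 166 mm wide, two side-by-side slots sloping 35 degrees above level, mouths up and towards the table's middle (about -y). Frame: x out along the slots (upward), y level across the pocket, z square to the back plate, towards the front plate (35 degrees off vertical). Origin between the slots, on the slot floor and the back plate's face, 55 mm above the table.
- slot_a (a point): Centre line of one slot (pocket y = -50 mm), on its floor and back plate; axes as the pocket's. Inside the slot is 48 mm wide in y and 34 mm deep in z; floor at x = 0, side and front plates (3 mm thick) end at x = 50 mm, the back plate at 60 mm, with a 30 mm maple slab behind it.
- slot_b (a point): The same for the other slot (pocket y = +50 mm).
- tongue_a (a point): Upper end of slot_a's tongue, 131 mm from the slot floor. From each slot's back plate a tongue 18 mm wide, 3 mm thick, face at pocket z = 0, carries the upper part of what stands in the slot. Beside and below the tongues it is open: fingers can straddle them.
- stand: Fixed maple stand under the pocket. Origin on the table under the pocket's origin, x level (the pocket's x seen from above), z up. Its foot, 12 mm high, reaches from x = -30 to 80 mm and 95 mm to each side in y. Place varies; x points within 0.3 rad of world -y.
- brush: Dark wooden garment brush, 200 mm long, about 110 g, standing head-down and fully home in either slot, resting on back plate and tongue, bristles towards the front plate. Origin at half length on the handle's axis; x to the handle's free end (up the slot now; must point down it at the end), z to the bristle side. Handle: x = -25 to 100 mm, 22 wide (y), 18 thick (z = -9 to 9).
- brush_head (a point): Centre of the head end (brush x = -100 mm). The head runs from x = -100 to -25 mm: wooden back 40 mm wide, z = -9 to 3 mm; black bristles 34 mm wide, up to z = 17 mm (grey tuft tips to 18.5). Balance point about 14 mm from the brush's origin towards the head.
- brush_butt (a point): Centre of the end face of the brush's handle (x = 100 mm in the brush's frame); a small brass square inlay lies 12 mm before it.
- shoehorn: Red plastic shoehorn, 170 mm long, 36 mm wide, 4 mm thick, loose, standing in the other slot; stays there. Origin 100 mm from its lower end along x, which runs to its upper end, and 9 mm above the back plate.
- shoehorn_foot (a point): Middle of the shoehorn's lower end, on the floor of its slot.
- comb: Folded chrome comb, loose, lying flat on the table; 112 x 24 x 12 mm, about 60 g. Origin at the centre of its underside, x along its length, z up, teeth along the -y side.
- tray: White plastic valet tray, fixed, 200 x 160 mm outside, rim 14 mm high and 4 mm thick, floor 4 mm above the table. Origin under its centre on the table, x along its 200 mm side, z up. Outlines drawn on the floor in black: the comb's (126 x 38 mm, long side along x, centred at y = +36 mm, teeth drawn in it in grey) and the key's (centred at y = -36 mm). Place and yaw vary.
- comb_spot (a point): Centre of the comb's outline on the tray's floor (the upper face of the floor); axes as the tray's.
- key: Yellow plastic parcel locker key, 85 mm long, 34 mm wide at its bow, 7 mm thick, loose, already lying in its own outline on the tray; stays there. Origin on its underside at about mid-length.
- trinket_box: White ceramic trinket box with lid and blue knob, 84 mm across, 69 mm high, loose, beyond the middle of the table; stays. Origin at the centre of its underside.
- timer: Grey plastic timer with a twist dial, 72 mm across, 43 mm high, loose, beyond the middle of the table; stays. Origin at the centre of its underside.
- glasses_case: Blue glasses case, 165 x 65 x 45 mm, loose, to the far left; stays. Origin at the centre of its underside.

How it is judged (in metres and radians):
At the end, for the whole second after the job is handed in: Brush handle-down in its own slot, handle end within 12 mm of the slot floor, length within 0.35 rad of the slot's direction; comb flat on the tray floor, centre within 12 mm of its outline's centre, length within 0.2 rad of the outline's (either way round); both at rest (x of brush_butt in the frame of pocket between -0.008 and 0.012 m and z of brush_butt in the frame of pocket between 0 and 0.034 m and x of brush_head in the frame of pocket above 0.17 m and distance between brush_butt and shoehorn_foot above 0.055 m and (y of brush_butt in the frame of pocket between 0.026 and 0.074 m or y of brush_butt in the frame of pocket between -0.074 and -0.026 m) and angle between the x axis of brush and the x axis of pocket, either way round below 0.35 rad and linear speed of each of brush, comb below 0.03 m/s and horizontal distance between comb and comb_spot below 0.012 m and z of comb in the frame of comb_spot between -0.005 and 0.005 m and angle between the x axis of comb and the x axis of tray, either way round below 0.2 rad and angle between comb's own z axis and vertical below 0.15 rad); the robot touches nothing.
It fails at once if the yellow key is moved more than 20 mm (distance of key from where it was at the start of the episode above 0.02 m).
It fails at once if the shoehorn is moved more than 30 mm (distance of shoehorn from where it was at the start of the episode above 0.03 m).
It fails at once if the trinket box, timer or glasses case is moved more than 30 mm (distance of any of trinket_box, timer, glasses_case from where it was at the start of the episode above 0.03 m).
It fails at once if the brush or the comb is dropped or flung (moves faster than 1.5 m/s) (linear speed of any of brush, comb above 1.5 m/s).
It also fails if it takes over 61 s, if anything falls off the work surface, if the arm or the gripper's body presses on something with over 40 N, if the wrist force passes 120 N, or if a joint passes its speed limit or range.

## Robot

A 6-joint arm with a two-finger parallel gripper is mounted at the origin on the work surface. World frame = base frame: x ahead of the robot, y to its left, z up, the work surface at z = 0. Lengths are in m, angles in degrees, forces in N, time in s.
With the tool pointing down it reaches from about 0.35 to 0.95 m from the base axis. Payload 17.4 kg.
Tool frame: the origin (TCP) lies midway between the tips of the shut fingers; the grasp point (between the pads) lies 19 mm behind it; z points along the fingers, y is the line along which they close (so a half turn about z gives the same grasp; the last joint's range is limited). The gripper opens to 93 mm and grips with 3 to 60 N. Pads are 15 mm wide; open, the fingers measure 128 mm over their backs; the gripper's body (75 mm by 188 mm) begins 65 mm behind the grasp point.
Start: joints at [63.438, 6.646, 82.598, -0, 90.757, -2.166], TCP at [0.279, 0.615, 0.219] pointing down, gripper open.
Joint ranges: [-162.19, 162.19], [-47.58, 125.68], [4.15, 143.07], [-65.23, 245.23], [0.69, 171.88], [-170.13, 170.13]. Speed limits (degrees/s): [108.29, 108.29, 127.2, 180, 180, 180].

## Interface

Orientations are given as a 3x3 rotation matrix whose columns are the frame's x, y, z axes.
In Python, from rig import arm, viewer gives the robot as it stands.
- The arm moves only by the tool apply_moves, never from a script. Its argument "increments" is a list of rows, each a list of 3 entries, a list of its own where there are three numbers: the shift along the tool's x, y, z in mm, then the turn, a rotation vector about the tool's x, y, z in rad, then the finger opening in mm, from 0 to 93. A call has 1 to 12 rows; each row shifts and turns the commanded pose from where the row before left it, along the tool's axes as they then stand; what a row does not reach is not made up. A row lasts 1/10 s, in which the tool goes at most 50 mm and 8.59 degrees, less where a joint would pass 70% of its speed; a pose out of reach is approached as far as the arm can. A call is refused whole if a number of a shift passes 50 or a number of a turn 0.15, either way. A call with a gripper value outside its range is refused whole. The fingers move at their own pace and stop on an object; "grip_force" is the grip in N (left out, the last holds). Time passes only in rows, so rows that do not move let the fingers close. It gives the time, the measured TCP pose, the force, the opening and the grip force at its end, in the units of the state.
- arm.get_state(): the state, without advancing time (a new reading comes with each control period).
- viewer.grab_frame(name): name is "scene" or "top" or "wrist"; returns a dict with "color" (384x512x3 uint8, red, green, blue), "intrinsics" (3x3 intrinsics, pixels), "R" (3x3) and "t" (3): a world point X has camera coordinates R X + t; the wrist camera has in their place "hand_eye" (4x4, takes a point from camera to tool coordinates, whose origin is the TCP and whose axes are the flange's). Camera axes: x right, y down, z forward; pixel columns grow to the right and rows downward; lengths in m; the calibration is good to about 2 mm. A picture is of the moment at which its call begins: read the wrist's pose just before it. There is no depth.
- arm.job_done(): hands the job in; it is judged then, once.
The state is a dict: "time": time; "joint_positions": joint angles; "joint_vel": joint speeds; "effort": joint torques, N m; "eef_pos": TCP position; "tcp_rot": TCP orientation; "contact_force": force on the tool from outside, world axes, zero at the start; "wrist_torque": the same for the moment, N m; "grip_width": finger opening in m; "finger_force": force on a finger pad.
Only numpy, scipy, OpenCV 4.12 (cv2) and the standard library are available. Lean on these libraries where they do the work, as an engineer would, in place of code of your own. Each camera call takes 0.05 s, during which the arm holds its last target. There are 200 camera calls.

## Working session

There is one attempt and no reset: what is moved stays moved. The work goes in short steps, Python scripts to look and compute and a tool call to move; the robot and the scene stay as the last step left them, time stands still between calls to the robot, and variables do not carry over. Pictures are saved under pics/ and viewed, at most 10 in all, crops included, and the job is handed in when it is done.

Besides the shell and the picture viewer there is one more tool, called after ">>>" by a JSON object that holds its "name" and its "arguments", one argument or row to a line. apply_moves: Moves the arm, as the interface text tells. Its arguments: {"type":"object","properties":{"increments":{"type":"array","items":{"type":"array"}},"grip_force":{"type":"number"}},"required":["increments"]}

```bash
mkdir -p pics; ls; cat > h.py <<'E'
import numpy as np,cv2
from rig import arm,viewer
def snap(n,f):
    s=arm.get_state(); d=viewer.grab_frame(n); cv2.imwrite('pics/'+f,d['color'][:,:,::-1])
    if n=='wrist':
        H=np.array(d['hand_eye']);T=np.eye(4);T[:3,:3]=s['tcp_rot'];T[:3,3]=s['eef_pos'];M=np.linalg.inv(T@H);d['R'],d['t']=M[:3,:3],M[:3,3]
    np.savez('pics/'+f[:-4],K=d['intrinsics'],R=d['R'],t=d['t']);return d
def cam(f):
    return np.load('pics/'+f+'.npz')
def ray(c,u,v,z):
    R=c['R'];o=-R.T@c['t'];d=R.T@np.linalg.inv(c['K'])@[u,v,1];return o+d*(z-o[2])/d[2]
def proj(c,X):
    p=c['K']@(c['R']@np.array(X).T+np.array(c['t']).reshape(3,1) if np.ndim(X)>1 else c['K']@(c['R']@X+c['t'])) if 0 else (c['R']@np.atleast_2d(X).T+np.array(c['t']).reshape(3,1))
    p=c['K']@p;return (p[:2]/p[2]).T
E
python3 - <<'E'
from h import *
snap('top','top0.png');snap('scene','sc0.png')
a=cv2.imread('pics/top0.png');b=cv2.imread('pics/sc0.png')
for f in('top0','sc0'):
    c=cam(f);print(c['K'],c['R'],c['t'])
print(arm.get_state())
cv2.imwrite('pics/a0.png',cv2.resize(a,(800,600),interpolation=cv2.INTER_CUBIC));cv2.imwrite('pics/b0.png',cv2.resize(b,(800,600),interpolation=cv2.INTER_CUBIC))
E
```

```text
pics
[[487.08753258   0.         255.57613229]
 [  0.         487.08753258 192.98796094]
 [  0.           0.           1.        ]] [[ 0.02313202 -0.99973073 -0.00183654]
 [-0.99762942 -0.02296423 -0.06487046]
 [ 0.06481082  0.00333277 -0.997892  ]] [0.05845097 0.63336015 1.60020346]
[[462.86772987   0.         252.54667749]
 [  0.         462.86772987 196.92387415]
 [  0.           0.           1.        ]] [[ 0.67916041  0.73381219  0.01614936]
 [ 0.49039581 -0.4372824  -0.75385413]
 [-0.54612552  0.51990746 -0.65684332]] [-0.47830104 -0.18262703  1.56049956]
{'time': 0.1, 'joint_positions': array([ 6.34365766e+01,  6.67218353e+00,  8.26308227e+01, -6.39877830e-04,
        9.07558535e+01, -2.16689419e+00]), 'joint_vel': array([-0.02127166, -0.02717449, -0.00457502,  0.05851162, -0.0513837 ,
       -0.00104153]), 'effort': array([ 1.89280596e-03, -7.22884941e+01, -6.23866224e+01,  7.80620193e-02,
        2.28222931e-02, -4.33649916e-05]), 'eef_pos': array([0.27875417, 0.61456336, 0.21798138]), 'tcp_rot': array([[-9.10708619e-01,  4.13049160e-01, -4.49406610e-04],
       [ 4.13049404e-01,  9.10708151e-01, -9.23848660e-04],
       [ 2.76833492e-05, -1.02698407e-03, -9.99999472e-01]]), 'contact_force': array([ 0.09199334, -0.08417667,  0.11578918]), 'wrist_torque': array([-0.03201189,  0.03804165,  0.01795616]), 'finger_force': 0.0, 'grip_width': 0.09326132012987325}
```

View pics/a0.png

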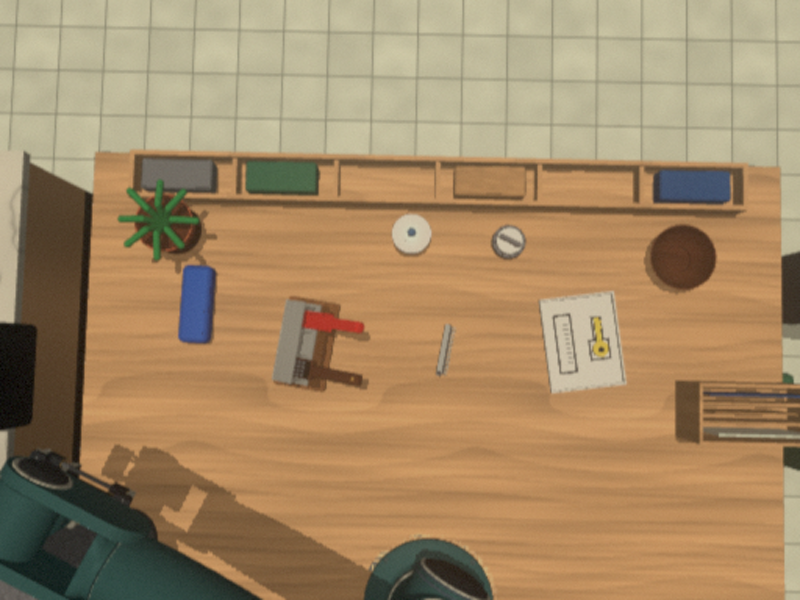

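View pics/b0.png

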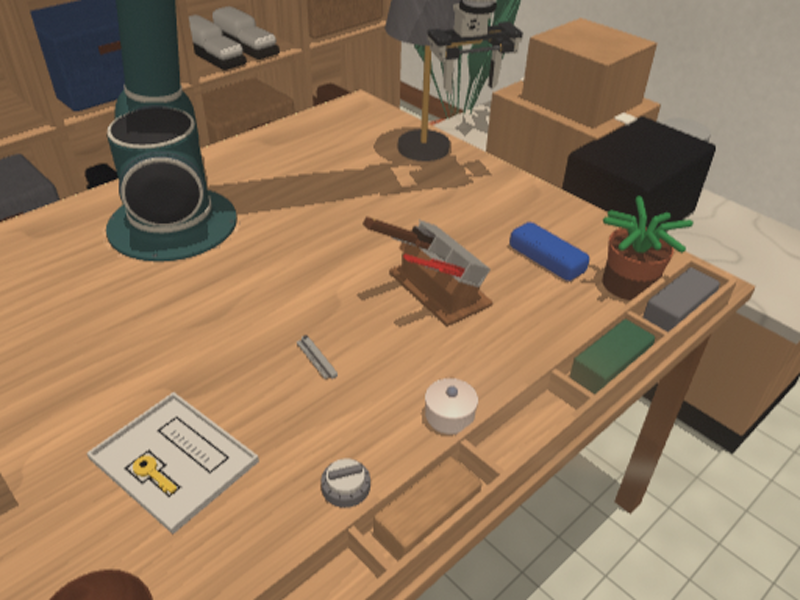

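The top view shows the pocket at about (310,345) with the brush handle end at (367,381) in the near slot and the shoehorn tip at (363,328). The comb is at (445,350) and the tray at (582,342). In the scene view the brush butt is at (366,222) and the shoehorn at (405,258).

```bash
python3 - <<'E'
from h import *
c=cam('top0');k=.64
P=lambda n,u,v,z:print(n,ray(c,u*k,v*k,z).round(3))
P('butt',367,381,.177);P('shoetip',363,328,.16);P('foot FL',341,305,.012);P('foot BR',276,385,.012);P('foot FR',327,390,.012)
P('comb1',449,326,.012);P('comb2',440,373,.012)
for u,v in((540,299),(614,292),(626,383),(551,392)):P('tray',u,v,.014)
P('out',556,315,.004);P('out',572,314,.004);P('out',578,372,.004);P('out',561,374,.004)
a=cv2.imread('pics/top0.png')[180:260,165:245];b=cv2.imread('pics/sc0.png')[120:215,220:325]
f=lambda x:cv2.resize(x,(400,380),interpolation=cv2.INTER_CUBIC)
cv2.imwrite('pics/m.png',np.hstack([f(a),f(b)]))
E
```

```text
butt [0.468 0.131 0.177]
shoetip [0.57  0.142 0.16 ]
foot FL [0.622 0.198 0.012]
foot BR [0.449 0.331 0.012]
foot FR [0.441 0.222 0.012]
comb1 [ 0.583 -0.034  0.012]
comb2 [ 0.482 -0.017  0.012]
tray [ 0.645 -0.227  0.014]
tray [ 0.663 -0.385  0.014]
tray [ 0.47  -0.412  0.014]
tray [ 0.447 -0.253  0.014]
out [ 0.612 -0.264  0.004]
out [ 0.615 -0.298  0.004]
out [ 0.491 -0.312  0.004]
out [ 0.486 -0.276  0.004]
```

View pics/m.png

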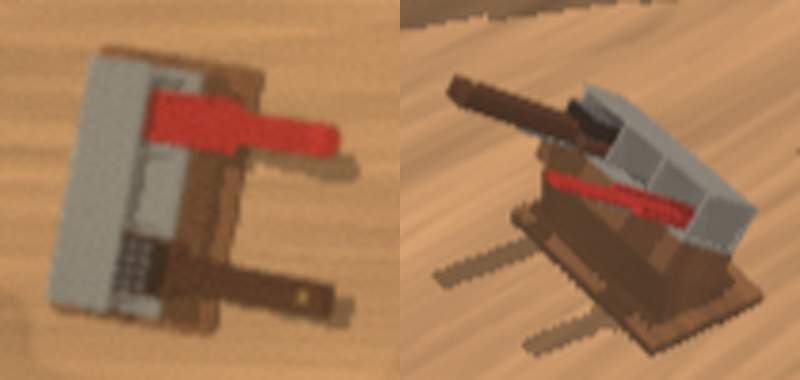

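```bash
cat > fit.py <<'E'
from h import *
from scipy.optimize import least_squares
def pk(p):
    x0,y0,a=p;X=np.array([np.cos(a),np.sin(a),0]);Y=np.array([-np.sin(a),np.cos(a),0]);Z=np.array([0,0,1.])
    c,s=np.cos(np.radians(35)),np.sin(np.radians(35))
    Rs=np.c_[X,Y,Z];Rp=np.c_[c*X+s*Z,Y,-s*X+c*Z];o=np.array([x0,y0,0]);return Rs,o,Rp,o+[0,0,.055]
def fit(obs,p0):
    def r(p):
        Rs,os,Rp,op=pk(p);e=[]
        for cf,fr,X,uv in obs:
            W=(Rs@X+os) if fr=='s' else (Rp@X+op);e+=list((proj(cam(cf),W)[0]-uv))
        return np.array(e)
    s=least_squares(r,p0,loss='soft_l1');return s.x,r(s.x).reshape(-1,2)
E
cat > o.py <<'E'
import numpy as np
A=lambda *x:np.array(x)/1000
obs=[('top0','s',A(80,95,12),(217.4,194.7)),('top0','s',A(80,-95,12),(208,250.5)),('top0','p',A(188,-50,18),(225.6,242.5)),('top0','p',A(200,-50,15),(231.6,243.2)),('top0','p',A(50,83,37),(195,193)),
('sc0','s',A(80,-95,12),(250.2,173.75)),('sc0','s',A(80,95,12),(285.6,207)),('sc0','s',A(-30,95,12),(315,194.3)),('sc0','p',A(200,-50,9),(235,143))]
E
python3 - <<'E'
from fit import *;from o import *
p,r=fit(obs,[.5,.3,-1.6]);print(p,r.round(1))
Rs,os,Rp,op=pk(p);print(Rp.round(3),op.round(4),'grasp',(op+Rp@A(100,-50,9)).round(4))
E
```

```text
[ 0.54385817  0.2927421  -1.71924411] [[ 0.3 -0.7]
 [-0.3 -0.2]
 [ 0.2 -0.6]
 [-2.1 -0.5]
 [ 0.6 -0.5]
 [-2.  -1.5]
 [-0.1 -0.2]
 [ 0.2 -1.3]
 [-1.  -0.3]]
[[-0.121  0.989  0.085]
 [-0.81  -0.148  0.567]
 [ 0.574  0.     0.819]] [0.5439 0.2927 0.055 ] grasp [0.4831 0.2242 0.1197]
```

```bash
cat > plan.py <<'E'
from fit import *
from scipy.spatial.transform import Rotation as Ro
P=np.array([.54386,.29274,-1.71924])
def plan(R1,p1,n=None,vm=25,wm=.08,R0=None,p0=None,show=True):
    s=arm.get_state();R0=np.array(s['tcp_rot']) if R0 is None else R0;p0=np.array(s['eef_pos']) if p0 is None else p0
    w=Ro.from_matrix(R0.T@R1).as_rotvec();L=np.linalg.norm(p1-p0)*1e3
    n=n or int(max(1,np.ceil(max(np.linalg.norm(w)/wm,L/vm))))
    t=np.round(w/n,4);E=Ro.from_rotvec(t).as_matrix();M=np.zeros((3,3));R=R0.copy()
    for _ in range(n):M+=R;R=R@E
    d=np.round(np.linalg.solve(M,(p1-p0)*1e3),1)
    if show:
        zs=[];q=p0.copy();R=R0.copy()
        for i in range(n):q=q+R@d/1e3;R=R@E;zs.append(q.copy())
        print('rows',n,'d',d.tolist(),'t',t.tolist(),'zmin',min(z[2] for z in zs).round(3),'mid',zs[n//2].round(3))
    return n,d,t
def tool(P,flip=False):
    Rp,op=pk(P)[2:];R=np.c_[-Rp[:,0],Rp[:,1],-Rp[:,2]]
    if flip:R=R@np.diag([-1,-1,1])
    return R,Rp,op
E
python3 - <<'E'
from plan import *;A=lambda *x:np.array(x)/1000
R,Rp,op=tool(P);plan(R,op+Rp@A(110,-50,170))
E
```

```text
rows 18 d [-22.4, 1.5, 4.2] t [0.0219, -0.029, 0.0695] zmin 0.203 mid [0.452 0.474 0.208]
```

>>> {"name": "apply_moves", "arguments": {
  "increments": [
    [[-22.4,1.5,4.2],[0.0219,-0.029,0.0695],50],
    [[-22.4,1.5,4.2],[0.0219,-0.029,0.0695],50],
    [[-22.4,1.5,4.2],[0.0219,-0.029,0.0695],50],
    [[-22.4,1.5,4.2],[0.0219,-0.029,0.0695],50],
    [[-22.4,1.5,4.2],[0.0219,-0.029,0.0695],50],
    [[-22.4,1.5,4.2],[0.0219,-0.029,0.0695],50],
    [[-22.4,1.5,4.2],[0.0219,-0.029,0.0695],50],
    [[-22.4,1.5,4.2],[0.0219,-0.029,0.0695],50],
    [[-22.4,1.5,4.2],[0.0219,-0.029,0.0695],50]
  ]
}}

```text
time: 1.0
eef_pos: [0.4399, 0.4929, 0.2059]
tcp_rot: [[-0.48, 0.875, 0.057], [0.824, 0.473, -0.313], [-0.301, -0.104, -0.948]]
contact_force: [-0.4, 1.5, 0.2]
grip_width: 0.0502
finger_force: 0.0
```

>>> {"name": "apply_moves", "arguments": {
  "increments": [
    [[-22.4,1.5,4.2],[0.0219,-0.029,0.0695],50],
    [[-22.4,1.5,4.2],[0.0219,-0.029,0.0695],50],
    [[-22.4,1.5,4.2],[0.0219,-0.029,0.0695],50],
    [[-22.4,1.5,4.2],[0.0219,-0.029,0.0695],50],
    [[-22.4,1.5,4.2],[0.0219,-0.029,0.0695],50],
    [[-22.4,1.5,4.2],[0.0219,-0.029,0.0695],50],
    [[-22.4,1.5,4.2],[0.0219,-0.029,0.0695],50],
    [[-22.4,1.5,4.2],[0.0219,-0.029,0.0695],50],
    [[-22.4,1.5,4.2],[0.0219,-0.029,0.0695],50],
    [[0,0,0],[0,0,0],50],
    [[0,0,0],[0,0,0],50]
  ]
}}

```text
time: 2.1
eef_pos: [0.4965, 0.3078, 0.2578]
tcp_rot: [[0.12, 0.989, -0.085], [0.811, -0.147, -0.567], [-0.573, -0.001, -0.82]]
contact_force: [0.8, -0.9, 0.2]
grip_width: 0.0503
finger_force: 0.0
```

```bash
python3 - <<'E'
from plan import *;A=lambda *x:np.array(x)/1000
R,Rp,op=tool(P);s=arm.get_state();print(s['time'],s['joint_positions'].round(1),s['grip_width'],(Rp.T@(s['eef_pos']-op)*1e3).round(1),Ro.from_matrix(s['tcp_rot'].T@R).as_rotvec().round(4))
snap('wrist','w1.png');c=cam('w1')
for n,X in(('butt',(200,-50,18)),('inlay',(188,-50,18)),('g',(100,-50,18)),('mouthL',(50,-83,37)),('mouthR',(50,83,37)),('shoetip',(170,50,11)),('headstart',(75,-50,18))):print(n,proj(c,op+Rp@A(*X)).round(1)*1.5625)
cv2.imwrite('pics/w1b.png',cv2.resize(cv2.imread('pics/w1.png'),(800,600),interpolation=cv2.INTER_CUBIC))
E
```

```text
2.1 [ 40.5  11.   79.1 -24.6 115.5  43.3] 0.05030829672725478 [109.9 -49.1 170.6] [-0.0001 -0.0009  0.0012]
butt [[391.5625  388.59375]]
inlay [[391.5625 374.375 ]]
g [[391.5625 260.9375]]
mouthL [[338.90625 190.     ]]
mouthR [[602.65625 190.3125 ]]
shoetip [[522.96875 348.90625]]
headstart [[391.5625  225.15625]]
```

View pics/w1b.png

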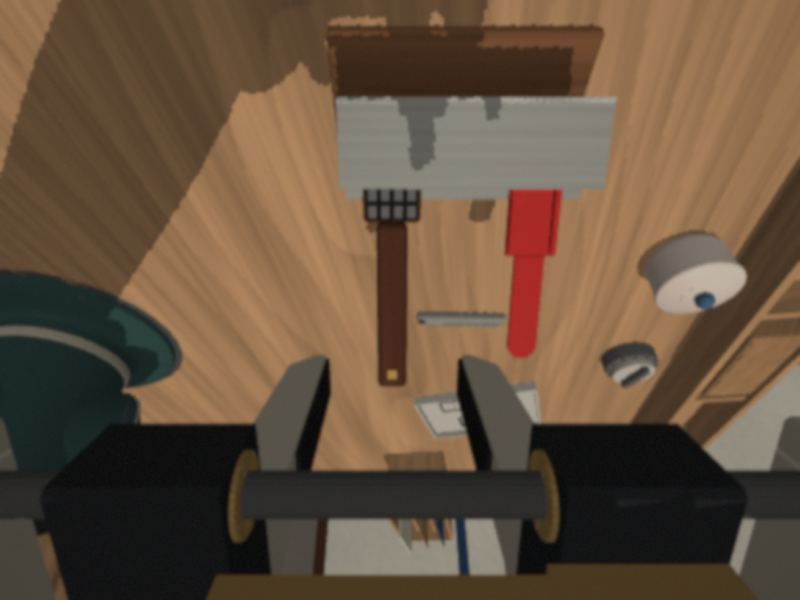

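The view shows the brush handle at x 392, its inlay at (392,375), the pocket mouth corners at (341,193) and (605,190), and the shoehorn tip at (522,350). The model predictions match these to about 1 mm, so I go in.

>>> {"name": "apply_moves", "arguments": {
  "increments": [
    [[2,-0.2,25],[0,0,0],50],
    [[2,-0.2,25],[0,0,0],50],
    [[2,-0.2,25],[0,0,0],50],
    [[2,-0.2,25],[0,0,0],50],
    [[2,-0.1,25],[0,0,0],50],
    [[0,0,20],[0,0,0],50],
    [[0,0,15],[0,0,0],50],
    [[0,0,10],[0,0,0],50],
    [[0,0,10],[0,0,0],50],
    [[0,0,0],[0,0,0],50],
    [[0,0,0],[0,0,0],50]
  ]
}}

```text
time: 3.25
eef_pos: [0.4817, 0.214, 0.1053]
tcp_rot: [[0.122, 0.989, -0.085], [0.81, -0.148, -0.567], [-0.573, 0.0, -0.82]]
contact_force: [1.0, -0.4, 0.0]
grip_width: 0.05
finger_force: 0.0
```

>>> {"name": "apply_moves", "arguments": {
  "increments": [
    [[0,0,0],[0,0,0],40],
    [[0,0,0],[0,0,0],32],
    [[0,0,0],[0,0,0],26],
    [[0,0,0],[0,0,0],15],
    [[0,0,0],[0,0,0],10],
    [[0,0,0],[0,0,0],10],
    [[0,0,0],[0,0,0],10],
    [[0,0,0],[0,0,0],10]
  ],
  "grip_force": 35
}}

```text
time: 4.05
eef_pos: [0.4815, 0.2138, 0.1051]
tcp_rot: [[0.122, 0.989, -0.085], [0.81, -0.148, -0.567], [-0.573, 0.0, -0.819]]
contact_force: [-0.4, 1.4, 1.5]
grip_width: 0.022
finger_force: 35.0
```

```bash
python3 - <<'E'
from plan import *
R,Rp,op=tool(P);s=arm.get_state();print(s['time'],s['contact_force'],s['finger_force'],s['grip_width'],(Rp.T@(s['eef_pos']-op)*1e3).round(1),Ro.from_matrix(s['tcp_rot'].T@R).as_rotvec().round(4))
E
```

```text
4.05 [-0.40758702  1.38222751  1.46904713] 34.999122619628906 0.021965735881332212 [100.2 -50.   -9.1] [ 0.     -0.0005 -0.0003]
```

>>> {"name": "apply_moves", "arguments": {
  "increments": [
    [[0,0,-1.5],[0,0,0],10],
    [[-8,0,0],[0,0,0],10],
    [[-12,0,0],[0,0,0],10],
    [[-15,0,0],[0,0,0],10],
    [[-15,0,0],[0,0,0],10],
    [[-15,0,0],[0,0,0],10],
    [[-15,0,0],[0,0,0],10],
    [[0,0,-10],[0,0,0],10],
    [[0,0,-20],[0,0,0],10],
    [[0,0,-20],[0,0,0],10],
    [[0,0,-20],[0,0,0],10],
    [[0,0,0],[0,0,0],10]
  ]
}}

```text
time: 5.25
eef_pos: [0.4785, 0.1906, 0.2116]
tcp_rot: [[0.122, 0.989, -0.082], [0.811, -0.147, -0.566], [-0.572, 0.002, -0.821]]
contact_force: [-0.7, -0.8, -1.5]
grip_width: 0.0218
finger_force: 35.0
```

```bash
python3 - <<'E'
from plan import *
R,Rp,op=tool(P);s=arm.get_state();print(s['time'],s['joint_positions'].round(1),s['contact_force'],s['finger_force'],s['grip_width'],(Rp.T@(s['eef_pos']-op)*1e3).round(1),Ro.from_matrix(s['tcp_rot'].T@R).as_rotvec().round(4))
snap('wrist','w2.png')
cv2.imwrite('pics/w2b.png',cv2.imread('pics/w2.png'))
E
```

```text
5.25 [ 33.3   1.1  94.1 -26.6 107.7  38.9] [-0.74628826 -0.83624677 -1.47877811] 34.99551594257355 0.02177941882482056 [180.4 -49.5  64.8] [ 0.0022 -0.0025 -0.0009]
```

View pics/w2b.png

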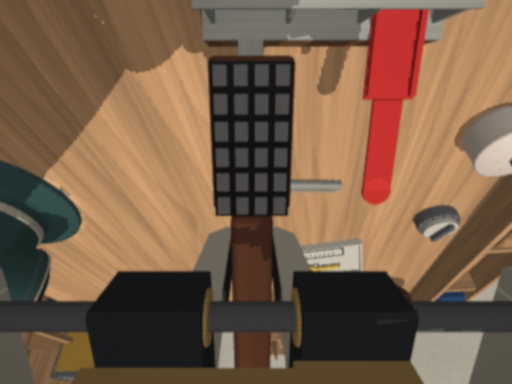

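The brush is drawn out and straight in the fingers, with its head from (210,58) to (294,215). The shoehorn is untouched at (390,100). Now the half turn.

>>> {"name": "apply_moves", "arguments": {
  "increments": [
    [[0,0,0],[0,0,-0.06],10],
    [[0,0,0],[0,0,-0.12],10],
    [[0,0,0],[0,0,-0.12],10],
    [[0,0,0],[0,0,-0.12],10],
    [[0,0,0],[0,0,-0.12],10],
    [[0,0,0],[0,0,-0.12],10],
    [[0,0,0],[0,0,-0.12],10],
    [[0,0,0],[0,0,-0.12],10],
    [[0,0,0],[0,0,-0.12],10],
    [[0,0,0],[0,0,-0.12],10],
    [[0,0,0],[0,0,-0.12],10],
    [[0,0,0],[0,0,-0.12],10]
  ]
}}

```text
time: 6.5
eef_pos: [0.4775, 0.1888, 0.2083]
tcp_rot: [[-0.95, 0.302, -0.086], [0.296, 0.768, -0.568], [-0.105, -0.564, -0.819]]
contact_force: [-0.1, -0.4, -1.1]
grip_width: 0.0214
finger_force: 35.0
```

>>> {"name": "apply_moves", "arguments": {
  "increments": [
    [[0,0,0],[0,0,-0.12],10],
    [[0,0,0],[0,0,-0.12],10],
    [[0,0,0],[0,0,-0.12],10],
    [[0,0,0],[0,0,-0.12],10],
    [[0,0,0],[0,0,-0.12],10],
    [[0,0,0],[0,0,-0.12],10],
    [[0,0,0],[0,0,-0.12],10],
    [[0,0,0],[0,0,-0.12],10],
    [[0,0,0],[0,0,-0.12],10],
    [[0,0,0],[0,0,-0.12],10],
    [[0,0,0],[0,0,-0.12],10],
    [[0,0,0],[0,0,-0.12],10]
  ]
}}

```text
time: 7.7
eef_pos: [0.4775, 0.1888, 0.2083]
tcp_rot: [[-0.423, -0.902, -0.086], [-0.723, 0.393, -0.568], [0.546, -0.178, -0.819]]
contact_force: [-0.3, 0.0, -2.2]
grip_width: 0.0216
finger_force: 35.0
```

>>> {"name": "apply_moves", "arguments": {
  "increments": [
    [[0,0,0],[0,0,-0.12],10],
    [[0,0,0],[0,0,-0.12],10],
    [[0,0,0],[0,0,-0.08],10],
    [[0,0,0],[0,0,0],10],
    [[0,0,0],[0,0,0],10],
    [[0,0,0],[0,0,0],10]
  ]
}}

```text
time: 8.3
eef_pos: [0.4777, 0.1892, 0.2091]
tcp_rot: [[-0.125, -0.988, -0.085], [-0.81, 0.151, -0.567], [0.574, -0.002, -0.819]]
contact_force: [0.7, 0.4, -2.2]
grip_width: 0.0216
finger_force: 35.0
```

```bash
python3 - <<'E'
from plan import *;A=lambda *x:np.array(x)/1000
R,Rp,op=tool(P,True);s=arm.get_state();print(s['time'],s['joint_positions'].round(1),s['contact_force'],s['finger_force'],s['grip_width'],(Rp.T@(s['eef_pos']-op)*1e3).round(1),Ro.from_matrix(s['tcp_rot'].T@R).as_rotvec().round(4))
snap('wrist','w3.png')
cv2.imwrite('pics/w3b.png',cv2.imread('pics/w3.png'))
E
```

```text
8.3 [  33.3    1.1   94.3  -26.6  107.6 -140.9] [ 0.74726261  0.41915436 -2.22696162] 34.995580315589905 0.02155407243152554 [180.3 -50.1  61.9] [ 0.0005  0.     -0.0038]
```

View pics/w3b.png

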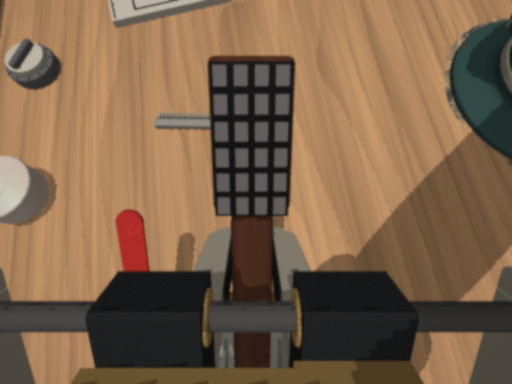

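The brush is turned: head up-slope from (210,58) to (294,215), still straight in the grip. Shoehorn tip is at (130,215). Lower, then slide in.

>>> {"name": "apply_moves", "arguments": {
  "increments": [
    [[0,0,15],[0,0,-0.004],10],
    [[0,0,20],[0,0,0],10],
    [[0,0,20],[0,0,0],10],
    [[0,0,10],[0,0,0],10],
    [[0,0,4],[0,0,0],10],
    [[0,0,0],[0,0,0],10],
    [[-8,0,0],[0,0,0],10],
    [[-10,0,0],[0,0,0],10],
    [[-10,0,0],[0,0,0],10],
    [[0,0,0],[0,0,0],10]
  ]
}}

```text
time: 9.35
eef_pos: [0.4752, 0.1741, 0.1357]
tcp_rot: [[-0.117, -0.989, -0.085], [-0.81, 0.145, -0.567], [0.574, 0.003, -0.819]]
contact_force: [-0.1, -1.0, -1.8]
grip_width: 0.0217
finger_force: 35.0
```

```bash
cat > st.py <<'E'
from plan import *
R,Rp,op=tool(P,True);s=arm.get_state();print(s['time'],s['contact_force'].round(1),s['grip_width'].round(4),(Rp.T@(s['eef_pos']-op)*1e3).round(1),Ro.from_matrix(s['tcp_rot'].T@R).as_rotvec().round(4))
E
python3 st.py
```

```text
Traceback (most recent call last):
  File "st.py", line 2, in <module>
    R,Rp,op=tool(P,True);s=arm.get_state();print(s['time'],s['contact_force'].round(1),s['grip_width'].round(4),(Rp.T@(s['eef_pos']-op)*1e3).round(1),Ro.from_matrix(s['tcp_rot'].T@R).as_rotvec().round(4))
                                                                                       ^^^^^^^^^^^^^^^^^^^^^
AttributeError: 'float' object has no attribute 'round'
```

```bash
sed -i "s/s\['grip_width'\].round(4)/s['grip_width']/" st.py; python3 st.py
```

```text
9.35 [-0.1 -1.  -1.8] 0.02170827123430029 [150.7 -50.3  -7. ] [ 0.0005 -0.0004  0.0037]
```

>>> {"name": "apply_moves", "arguments": {
  "increments": [
    [[-8,0,0],[0,0,0],10],
    [[-10,0,0],[0,0,0],10],
    [[-10,0,0],[0,0,0],10],
    [[-10,0,0],[0,0,0],10],
    [[-5,0,0],[0,0,0],10],
    [[-3,0,0],[0,0,0],10],
    [[0,0,0],[0,0,0],10],
    [[0,0,0],[0,0,0],10]
  ]
}}

```text
time: 10.15
eef_pos: [0.4808, 0.2102, 0.1106]
tcp_rot: [[-0.119, -0.989, -0.085], [-0.811, 0.146, -0.567], [0.573, 0.001, -0.819]]
contact_force: [-0.2, -0.2, -0.6]
grip_width: 0.0218
finger_force: 35.0
```

```bash
python3 st.py
```

```text
10.15 [-0.2 -0.2 -0.6] 0.021787029114711982 [106.4 -50.1  -6.6] [0.0001 0.0003 0.002 ]
```

>>> {"name": "apply_moves", "arguments": {
  "increments": [
    [[-2,0,1],[0,0,0],10],
    [[-2,0,0.8],[0,0,0],10],
    [[-1,0,0],[0,0,0],10],
    [[-1,0,0],[0,0,0],10],
    [[0,0,0],[0,0,0],10],
    [[0,0,0],[0,0,0],10]
  ]
}}

```text
time: 10.75
eef_pos: [0.4814, 0.2141, 0.1055]
tcp_rot: [[-0.119, -0.989, -0.085], [-0.811, 0.146, -0.567], [0.573, 0.001, -0.819]]
contact_force: [0.3, -0.3, -3.3]
grip_width: 0.0217
finger_force: 35.0
```

```bash
python3 st.py
```

```text
10.75 [ 0.3 -0.3 -3.3] 0.02171954297354017 [100.3 -50.2  -8.5] [0.0001 0.0002 0.0021]
```

>>> {"name": "apply_moves", "arguments": {
  "increments": [
    [[0,0,0],[0,0,0],25],
    [[0,0,0],[0,0,0],30],
    [[0,0,0],[0,0,0],38],
    [[0,0,0],[0,0,0],46],
    [[0,0,0],[0,0,0],50],
    [[0,0,-10],[0,0,0],50],
    [[0,0,-20],[0,0,0],50],
    [[0,0,-25],[0,0,0],50],
    [[0,0,-30],[0,0,0],50],
    [[0,0,-30],[0,0,0],50],
    [[0,0,-30],[0,0,0],50],
    [[0,0,0],[0,0,0],50]
  ]
}}

```text
time: 11.95
eef_pos: [0.4944, 0.2986, 0.228]
tcp_rot: [[-0.12, -0.989, -0.081], [-0.813, 0.145, -0.565], [0.57, -0.002, -0.821]]
contact_force: [-0.0, -0.0, 0.5]
grip_width: 0.0501
finger_force: 0.0
```

```bash
python3 - <<'E'
from plan import *;A=lambda *x:np.array(x)/1000
s=arm.get_state();print(s['time'],s['joint_positions'].round(1),s['eef_pos'])
# hover over comb, tool down, y perpendicular to comb
a,b=np.array([.583,-.034]),np.array([.482,-.017]);m=(a+b)/2;u=(a-b)/np.linalg.norm(a-b)
x=np.array([u[0],u[1],0]);print(m,u)
z=np.array([0,0,-1.])
for X in(x,-x):
    R1=np.c_[X,np.cross(z,X),z];print(R1[:,1],'yaw',np.degrees(np.arctan2(R1[1,1],R1[0,1])));
    plan(R1,np.array([m[0],m[1],.23]))
snap('wrist','w4.png')
E
```

```text
11.95 [  40.    10.5   82.4  -24.3  112.5 -135.9] [0.49436804 0.2985602  0.22797089]
[ 0.5325 -0.0255] [ 0.98612877 -0.16598207]
[-0.16598207 -0.98612877 -0.        ] yaw -99.55428967240177
rows 21 d [14.5, 7.8, 5.4] t [0.0223, -0.0229, -0.0713] zmin 0.229 mid [0.45  0.121 0.254]
[0.16598207 0.98612877 0.        ] yaw 80.44571032759823
rows 21 d [8.3, -14.6, 4.0] t [-0.023, -0.0224, 0.0732] zmin 0.229 mid [0.58  0.136 0.243]
```

View pics/w4.png

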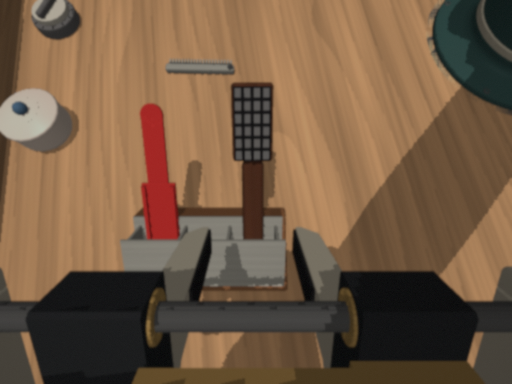

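The brush stands handle-down in its slot, head end at (252,84), and the shoehorn is unmoved. Next I check the brush by projection and move over the comb.

```bash
python3 - <<'E'
from plan import *;A=lambda *x:np.array(x)/1000
c=cam('w4');R,Rp,op=tool(P);print('head end pred',proj(c,op+Rp@A(200,-50,12)),proj(c,op+Rp@A(125,-50,27)),'shoe',proj(c,op+Rp@A(170,50,11)))
s=arm.get_state()
u=np.array([-.98613,.16598,0]);z=np.array([0,0,-1.]);R1=np.c_[u,np.cross(z,u),z]
plan(R1,np.array([.5325,-.0255,.23]),p0=s['eef_pos']-s['tcp_rot'][:,2]*.04,n=20)
for p in((167,68),(233,70)):print(ray(c,*p,.012))
E
```

```text
head end pred [[252.50205191  80.5684674 ]] [[252.32856423 163.30131286]] shoe [[148.63983704 113.68747987]]
rows 20 d [9.1, -15.9, 6.0] t [-0.0242, -0.0236, 0.0769] zmin 0.23 mid [0.584 0.134 0.259]
[ 0.58574152 -0.02597488  0.012     ]
[ 0.480587   -0.00644914  0.012     ]
```

>>> {"name": "apply_moves", "arguments": {
  "increments": [
    [[0,0,-20],[0,0,0],50],
    [[0,0,-20],[0,0,0],50],
    [[9.1,-15.9,6],[-0.0242,-0.0236,0.0769],50],
    [[9.1,-15.9,6],[-0.0242,-0.0236,0.0769],50],
    [[9.1,-15.9,6],[-0.0242,-0.0236,0.0769],50],
    [[9.1,-15.9,6],[-0.0242,-0.0236,0.0769],50],
    [[9.1,-15.9,6],[-0.0242,-0.0236,0.0769],50],
    [[9.1,-15.9,6],[-0.0242,-0.0236,0.0769],50],
    [[9.1,-15.9,6],[-0.0242,-0.0236,0.0769],50],
    [[9.1,-15.9,6],[-0.0242,-0.0236,0.0769],50],
    [[9.1,-15.9,6],[-0.0242,-0.0236,0.0769],50],
    [[9.1,-15.9,6],[-0.0242,-0.0236,0.0769],50]
  ]
}}

```text
time: 13.2
eef_pos: [0.5829, 0.1506, 0.2576]
tcp_rot: [[-0.796, -0.58, -0.174], [-0.526, 0.805, -0.276], [0.3, -0.128, -0.945]]
contact_force: [0.5, -0.3, -0.2]
grip_width: 0.0499
finger_force: 0.0
```

>>> {"name": "apply_moves", "arguments": {
  "increments": [
    [[9.1,-15.9,6],[-0.0242,-0.0236,0.0769],50],
    [[9.1,-15.9,6],[-0.0242,-0.0236,0.0769],50],
    [[9.1,-15.9,6],[-0.0242,-0.0236,0.0769],50],
    [[9.1,-15.9,6],[-0.0242,-0.0236,0.0769],50],
    [[9.1,-15.9,6],[-0.0242,-0.0236,0.0769],50],
    [[9.1,-15.9,6],[-0.0242,-0.0236,0.0769],50],
    [[9.1,-15.9,6],[-0.0242,-0.0236,0.0769],50],
    [[9.1,-15.9,6],[-0.0242,-0.0236,0.0769],50],
    [[9.1,-15.9,6],[-0.0242,-0.0236,0.0769],50],
    [[9.1,-15.9,6],[-0.0242,-0.0236,0.0769],50],
    [[0,0,0],[0,0,0],50],
    [[0,0,0],[0,0,0],50]
  ]
}}

```text
time: 14.4
eef_pos: [0.5312, -0.027, 0.2286]
tcp_rot: [[-0.986, 0.168, -0.003], [0.168, 0.986, -0.002], [0.003, -0.002, -1.0]]
contact_force: [-0.0, 0.6, 0.0]
grip_width: 0.0498
finger_force: 0.0
```

```bash
python3 - <<'E'
from plan import *
s=arm.get_state();print(s['time'],s['joint_positions'].round(1),s['eef_pos'],s['tcp_rot'].round(3))
snap('wrist','w5.png');cv2.imwrite('pics/w5b.png',cv2.resize(cv2.imread('pics/w5.png'),(800,600),interpolation=cv2.INTER_CUBIC))
E
```

```text
14.4 [ -5.6 -11.4  99.2  -0.1  92.4 -86. ] [ 0.53120719 -0.02702316  0.22861669] [[-0.986  0.168 -0.003]
 [ 0.168  0.986 -0.002]
 [ 0.003 -0.002 -1.   ]]
```

View pics/w5b.png

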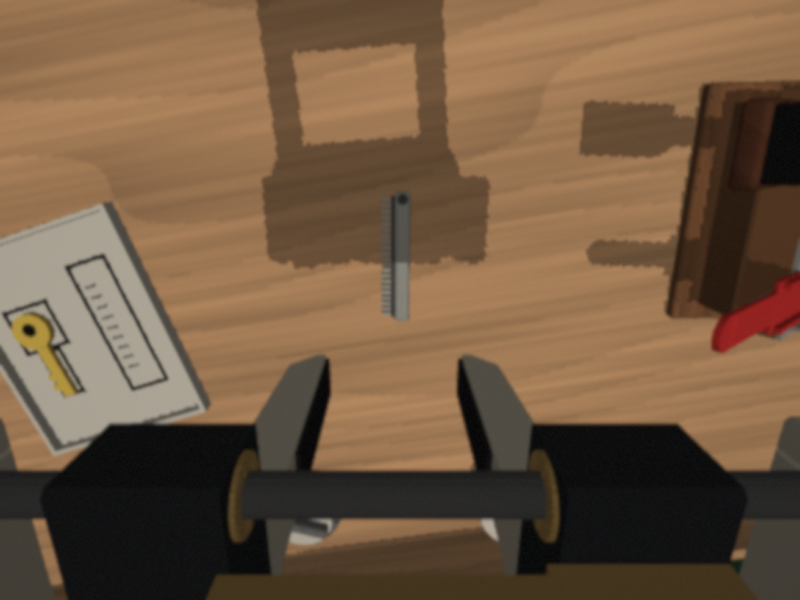

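The comb's top runs from (384,193) / (411,193) to (382,317) / (409,320). The outline's corners are at (67,267), (104,255), (167,379) and (132,389).

```bash
python3 - <<'E'
from plan import *
c=cam('w5');k=.64
q=lambda L,z:np.array([ray(c,u*k,v*k,z) for u,v in L])
C=q([(384,193),(411,193),(409,320),(382,317)],.012);O=q([(67,267),(104,255),(167,379),(132,389)],.004)
n=np.linalg.norm
for nm,D in(('comb',C),('out',O)):
    d=(D[0]+D[1]-D[2]-D[3])/2;print(nm,D.mean(0).round(4),'len',n(d).round(4),'wid',n(D[0]-D[1]).round(4),n(D[2]-D[3]).round(4),'ang',np.degrees(np.arctan2(d[1],d[0])).round(2))
s=arm.get_state();print(np.degrees(np.arctan2(-s['tcp_rot'][1,0],-s['tcp_rot'][0,0])))
E
```

```text
comb [ 0.5328 -0.0259  0.012 ] len 0.1077 wid 0.0218 0.0238 ang 169.6
out [ 0.5534 -0.2828  0.004 ] len 0.1236 wid 0.0357 0.0361 ang -172.39
-9.597626025293811
```

```bash
python3 - <<'E'
from plan import *
a=np.radians(169.6);x=np.array([np.cos(a),np.sin(a),0]);z=np.array([0,0,-1.]);R1=np.c_[x,np.cross(z,x),z];s=arm.get_state()
plan(R1,np.array([.5328,-.0259,.0285]),n=8)
E
```

```text
rows 8 d [-0.2, 0.1, 25.0] t [-0.0003, -0.0004, 0.0018] zmin 0.029 mid [ 0.532 -0.026  0.104]
```

>>> {"name": "apply_moves", "arguments": {
  "increments": [
    [[-0.2,0.1,25],[-0.0003,-0.0004,0.0018],50],
    [[-0.2,0.1,25],[-0.0003,-0.0004,0.0018],50],
    [[-0.2,0.1,25],[-0.0003,-0.0004,0.0018],50],
    [[-0.2,0.1,25],[-0.0003,-0.0004,0.0018],50],
    [[-0.2,0.1,25],[-0.0003,-0.0004,0.0018],50],
    [[-0.2,0.1,25],[-0.0003,-0.0004,0.0018],50],
    [[-0.2,0.1,25],[-0.0003,-0.0004,0.0018],50],
    [[-0.2,0.1,25],[-0.0003,-0.0004,0.0018],50],
    [[0,0,15],[0,0,0],50],
    [[0,0,9.5],[0,0,0],50],
    [[0,0,0],[0,0,0],50],
    [[0,0,0],[0,0,0],50]
  ]
}}

```text
time: 15.65
eef_pos: [0.5337, -0.0262, 0.0053]
tcp_rot: [[-0.983, 0.181, 0.002], [0.181, 0.983, 0.0], [-0.002, 0.0, -1.0]]
contact_force: [-1.1, 0.7, -0.6]
grip_width: 0.0504
finger_force: 0.0
```

>>> {"name": "apply_moves", "arguments": {
  "increments": [
    [[0,0,0],[0,0,0],40],
    [[0,0,0],[0,0,0],32],
    [[0,0,0],[0,0,0],27],
    [[0,0,0],[0,0,0],20],
    [[0,0,0],[0,0,0],15],
    [[0,0,0],[0,0,0],15],
    [[0,0,0],[0,0,0],15]
  ],
  "grip_force": 25
}}

```text
time: 16.35
eef_pos: [0.5333, -0.0263, 0.0048]
tcp_rot: [[-0.983, 0.182, 0.001], [0.182, 0.983, 0.0], [-0.001, 0.0, -1.0]]
contact_force: [-1.9, -0.2, 6.3]
grip_width: 0.0236
finger_force: 25.0
```

```bash
python3 - <<'E'
from plan import *
a=np.radians(187.6);x=np.array([np.cos(a),np.sin(a),0]);z=np.array([0,0,-1.]);R1=np.c_[x,np.cross(z,x),z];s=arm.get_state()
plan(R1,np.array([.61,-.277,.17]),n=15,p0=s['eef_pos']+[0,0,.085])
E
```

```text
rows 15 d [-5.7, -16.6, -5.3] t [0.0, 0.0001, -0.021] zmin 0.095 mid [ 0.564 -0.163  0.132]
```

>>> {"name": "apply_moves", "arguments": {
  "increments": [
    [[0,0,-10],[0,0,0],15],
    [[0,0,-25],[0,0,0],15],
    [[0,0,-25],[0,0,0],15],
    [[0,0,-25],[0,0,0],15],
    [[-5.7,-16.6,-5.3],[0,0,-0.021],15],
    [[-5.7,-16.6,-5.3],[0,0,-0.021],15],
    [[-5.7,-16.6,-5.3],[0,0,-0.021],15],
    [[-5.7,-16.6,-5.3],[0,0,-0.021],15],
    [[-5.7,-16.6,-5.3],[0,0,-0.021],15],
    [[-5.7,-16.6,-5.3],[0,0,-0.021],15],
    [[-5.7,-16.6,-5.3],[0,0,-0.021],15]
  ]
}}

```text
time: 17.45
eef_pos: [0.5588, -0.1471, 0.1273]
tcp_rot: [[-0.999, 0.035, 0.001], [0.035, 0.999, 0.0], [-0.001, 0.0, -1.0]]
contact_force: [-0.1, -0.3, -1.0]
grip_width: 0.0234
finger_force: 25.0
```

>>> {"name": "apply_moves", "arguments": {
  "increments": [
    [[-5.7,-16.6,-5.3],[0,0,-0.021],15],
    [[-5.7,-16.6,-5.3],[0,0,-0.021],15],
    [[-5.7,-16.6,-5.3],[0,0,-0.021],15],
    [[-5.7,-16.6,-5.3],[0,0,-0.021],15],
    [[-5.7,-16.6,-5.3],[0,0,-0.021],15],
    [[-5.7,-16.6,-5.3],[0,0,-0.021],15],
    [[-5.7,-16.6,-5.3],[0,0,-0.021],15],
    [[-5.7,-16.6,-5.3],[0,0,-0.021],15],
    [[0,0,0],[0,0,0],15],
    [[0,0,0],[0,0,0],15]
  ]
}}

```text
time: 18.45
eef_pos: [0.6091, -0.2771, 0.1689]
tcp_rot: [[-0.991, -0.131, 0.0], [-0.131, 0.991, 0.001], [-0.001, 0.0, -1.0]]
contact_force: [0.4, -0.1, -0.3]
grip_width: 0.0236
finger_force: 25.0
```

```bash
python3 - <<'E'
from plan import *
s=arm.get_state();print(s['time'],s['joint_positions'].round(1),s['eef_pos'],s['tcp_rot'].round(3),s['grip_width'])
snap('wrist','w6.png');cv2.imwrite('pics/w6b.png',cv2.resize(cv2.imread('pics/w6.png'),(800,600),interpolation=cv2.INTER_CUBIC))
E
```

```text
18.45 [ -26.7    6.9   86.9    0.    86.2 -124.2] [ 0.60909278 -0.27709329  0.1689438 ] [[-0.991 -0.131  0.   ]
 [-0.131  0.991  0.001]
 [-0.001  0.    -1.   ]] 0.02364998449234778
```

View pics/w6b.png

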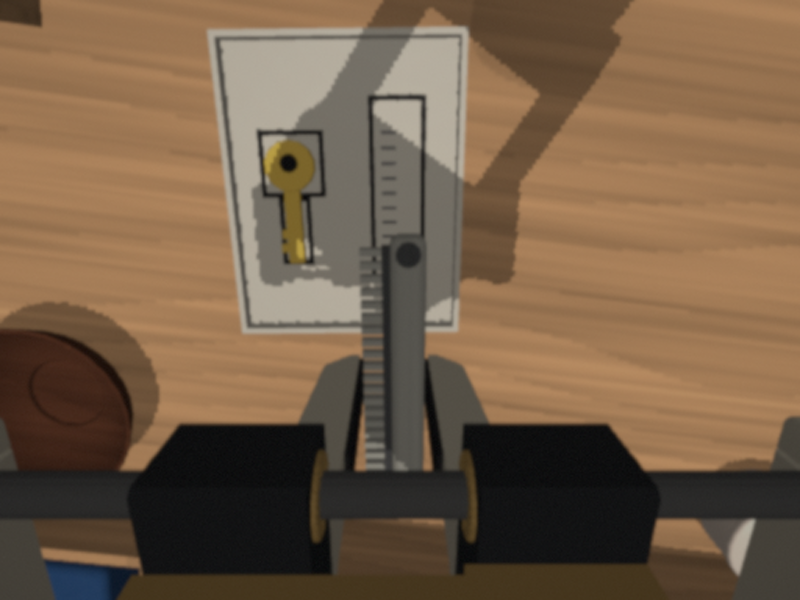

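The comb is held, its far end at y≈237 (x 360–425). The tray rim corners are (209,31), (468,29), (457,331) and (243,332), and the outline's far corners are (370,98) and (424,97).

```bash
python3 - <<'E'
from plan import *
c=cam('w6');k=.64
q=lambda L,z:np.array([ray(c,u*k,v*k,z) for u,v in L])
s=arm.get_state()
T=q([(209,31),(468,29),(457,331),(243,332)],.014);F=q([(370.5,98),(423.5,97)],.004);G=q([(373,245),(424,235)],.004)
m=T.mean(0);x=(T[3]+T[2]-T[0]-T[1])/2;n=np.linalg.norm;print('tray',m.round(4),n(x),n(T[1]-T[0]),n(T[2]-T[3]));a=np.arctan2(x[1],x[0]);print('tray ang',np.degrees(a))
X=np.array([np.cos(a),np.sin(a),0]);Y=np.array([-X[1],X[0],0])
print('spot from tray',(m+.036*Y).round(4),'from far edge',(F.mean(0)+.0625*X).round(4),'outl w',n(F[1]-F[0]))
for i in(0,1):
    d=G[i]-F[i];print('edge ang',np.degrees(np.arctan2(d[1],d[0])))
E=q([(363,247),(425,238)],s['eef_pos'][2]+.0072);print('comb end in tool mm',((E-s['eef_pos'])@s['tcp_rot']*1e3).round(1))
E
```

```text
tray [ 0.5581 -0.3179  0.014 ] 0.19860059582950657 0.15881349627897495 0.15899788957257124
tray ang 7.974244894627464
spot from tray [ 0.5531 -0.2822  0.014 ] from far edge [ 0.5538 -0.2824  0.004 ] outl w 0.03487452804738925
edge ang 7.7587342644933095
edge ang 8.91354324883185
comb end in tool mm [[ 53.1 -12.   -7.2]
 [ 56.2   9.6  -7.2]]
```

```bash
python3 - <<'E'
from plan import *
a=np.radians(188);x=np.array([np.cos(a),np.sin(a),0]);z=np.array([0,0,-1.]);R1=np.c_[x,np.cross(z,x),z]
plan(R1,np.array([.5535,-.2823,.06]),n=7)
E
```

```text
rows 7 d [8.0, 0.3, 15.5] t [0.0001, 0.0001, -0.0011] zmin 0.06 mid [ 0.577 -0.28   0.107]
```

>>> {"name": "apply_moves", "arguments": {
  "increments": [
    [[8,0.3,15.5],[0,0,-0.001],15],
    [[8,0.3,15.5],[0,0,-0.001],15],
    [[8,0.3,15.5],[0,0,-0.001],15],
    [[8,0.3,15.5],[0,0,-0.001],15],
    [[8,0.3,15.5],[0,0,-0.001],15],
    [[8,0.3,15.5],[0,0,-0.001],15],
    [[8,0.3,15.5],[0,0,-0.001],15],
    [[0,0,15],[0,0,0],15],
    [[0,0,15],[0,0,0],15],
    [[0,0,10],[0,0,0],15],
    [[0,0,0],[0,0,0],15],
    [[0,0,0],[0,0,0],15]
  ]
}}

```text
time: 19.7
eef_pos: [0.5539, -0.2827, 0.0206]
tcp_rot: [[-0.99, -0.139, 0.001], [-0.139, 0.99, 0.0], [-0.001, 0.0, -1.0]]
contact_force: [-0.3, -0.7, -0.1]
grip_width: 0.0233
finger_force: 25.0
```

>>> {"name": "apply_moves", "arguments": {
  "increments": [
    [[0,0,5],[0,0,0],15],
    [[0,0,3],[0,0,0],15],
    [[0,0,2],[0,0,0],15],
    [[0,0,1],[0,0,0],15],
    [[0,0,0],[0,0,0],15],
    [[0,0,0],[0,0,0],15]
  ]
}}

```text
time: 20.3
eef_pos: [0.5537, -0.2827, 0.0096]
tcp_rot: [[-0.99, -0.139, 0.001], [-0.139, 0.99, 0.0], [-0.001, 0.0, -1.0]]
contact_force: [0.3, 0.1, -0.9]
grip_width: 0.0237
finger_force: 25.0
```

>>> {"name": "apply_moves", "arguments": {
  "increments": [
    [[0,0,0.6],[0,0,0],15],
    [[0,0,0],[0,0,0],22],
    [[0,0,0],[0,0,0],26],
    [[0,0,0],[0,0,0],30],
    [[0,0,0],[0,0,0],34],
    [[0,0,0],[0,0,0],34],
    [[0,0,-10],[0,0,0],34],
    [[0,0,-20],[0,0,0],34],
    [[0,0,-30],[0,0,0],34],
    [[0,0,-40],[0,0,0],34],
    [[-15,0,-40],[0,0,0],34],
    [[-20,0,-20],[0,0,0],34]
  ]
}}

```text
time: 21.5
eef_pos: [0.5889, -0.2783, 0.1743]
tcp_rot: [[-0.99, -0.138, 0.005], [-0.138, 0.99, -0.002], [-0.005, -0.003, -1.0]]
contact_force: [0.6, 0.6, -0.4]
grip_width: 0.0336
finger_force: 0.0
```

>>> {"name": "apply_moves", "arguments": {
  "increments": [
    [[-20,0,-10],[0,0,0],34],
    [[-10,0,0],[0,0,0],34],
    [[0,0,0],[0,0,0],34],
    [[0,0,0],[0,0,0],34]
  ]
}}

```text
time: 21.9
eef_pos: [0.6171, -0.2735, 0.1778]
tcp_rot: [[-0.99, -0.139, -0.001], [-0.139, 0.99, 0.001], [0.001, 0.001, -1.0]]
contact_force: [-0.3, -1.1, -0.3]
grip_width: 0.034
finger_force: 0.0
```

```bash
python3 - <<'E'
from plan import *
s=arm.get_state();print(s['time'],s['contact_force'].round(1))
w=snap('wrist','w7.png')['color'][:,:,::-1];t=snap('top','t7.png')['color'][:,:,::-1]
a=cv2.resize(w,(512,384));b=cv2.resize(t[180:260,165:245],(288,384),interpolation=cv2.INTER_CUBIC)
cv2.imwrite('pics/f.png',np.hstack([a,b]))
c=cam('w7');X=np.array([.9903,.139,0]);Y=np.array([-.139,.9903,0]);S=np.array([.5535,-.2823,.016])
print('expected comb top corners',proj(c,np.array([S+i*X*.056+j*Y*.012 for i in(-1,1) for j in(-1,1)])).round(0).tolist())
E
```

```text
21.9 [-0.3 -1.1 -0.3]
expected comb top corners [[241.0, 60.0], [264.0, 60.0], [242.0, 168.0], [263.0, 168.0]]
```

View pics/f.png

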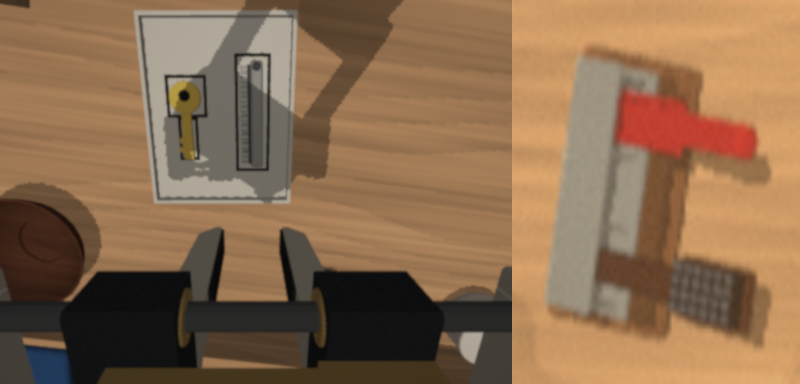

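The comb lies inside its outline (236–270, 55–170), centred and in line. The key is untouched, and the brush stands handle-down beside the unmoved shoehorn.

```bash
python3 -c "
from rig import arm
print(arm.job_done())"
```

```text
the job is handed in; nothing more can be done
None
```

The job is handed in at about 22 s of the 61 s: the brush is back in its own slot handle-down and fully home, the comb lies flat and in line inside its outline, and in the last pictures the shoehorn and key are where they were; the verdict itself was not shown.

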